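Open the quick-release vise

TASK

The wooden bead gauge block is clamped in the quick-release vise: free it by pressing down the release lever in the pocket of the sliding jaw and, with the lever kept down, pushing that jaw back along its toothed bar, away from the block, until it is fully open against its end stop. Then take the fingers away so that the lever springs up again. Only touch, press and push: pick nothing up, and leave the gauge block standing where it is on the vise and everything else on the table as it is.

Things in the scene. Friction and masses are not known exactly. Their poses are not given: they have to be found in the camera images.
- vise: Grey cast vise, 272 x 96 mm, on a plywood board 360 x 240 x 12 mm fixed to the table. Origin: centre of the board's underside. +x (the board's long side) is the way the sliding jaw opens, z up; vise centre line at y = +45 mm. Fixed jaw's face at x = -90 mm, its top 78 mm up. The sliding jaw runs on two ways (tops 34 mm up), a toothed bar between them; low end stop (42 mm up) at x = +133 mm.
- jaw (a joint): Travel of the sliding jaw along the vise's +x, in m: 0 = closed on the gauge block (the start), 0.090 = fully open on the end stop. The ratchet lets it not open, however hard it is pushed, unless the release lever is down; then it slides with about 3 N of friction and stays where left. If the lever comes up on the way, the jaw locks within one 5 mm tooth; press again to go on.
- release (a joint): Angle of the release lever on the sliding jaw, in rad: 0 = up (jaw locked), grows as the pad is pressed down; from 0.16 the pawl is clear of the teeth, 0.32 = fully down on a firm stop. A spring lifts it again. At the middle of the pad: about 3 N to start it, 6 N fully down, 10 mm of travel (6 mm frees the pawl).
- release_pad (a point): Middle of the top of the release lever's ribbed steel pad, 42 mm along the vise x 44 mm across, 57 mm above the table when up, its rear end tilted up 0.15 rad. Moves with lever and jaw. It lies in a 50 mm long pocket of the sliding jaw: 25 mm from this point towards the block is the back of the jaw head (78 mm up), 25 mm the other way the thumb rest. Both sides are open (low cheeks 47 mm up).
- thumb_rest (a point): Middle of the top edge of the thumb rest's face that looks to the pad. The thumb rest is the upright cross plate at the back of the sliding jaw (76 mm across, 10 mm thick, top 80 mm above the table), 25 mm from the middle of the pad in the vise's +x direction and 23 mm higher. A fingertip that holds the pad down can push against this face to move the jaw in +x. Moves with the jaw.
- gauge_block: Wooden bead gauge block, loose, with sizing holes in its top: 40 mm (between the jaws) x 66 x 52 mm high, 0.1 kg. It stands on the vise's ways, between the fixed and the sliding jaw. Origin: centre of its underside.
- pliers: Steel crimping pliers, 140 mm long and 11 mm high, lying loose on the work board beside the vise; bystander. Origin: on its underside near mid-length.
- votive_dish: Small glass dish, 62 mm wide and 45 mm high, loose on the work board beside the vise; bystander. Origin: centre of its underside.
- bead_tray: Orange bead tray with compartments, 190 x 270 x 22 mm, loose on the table; bystander. Origin: centre of its underside.
- stoneware_jar: Lidded stoneware jar, 92 mm wide and 114 mm high, loose on the table; bystander. Origin: centre of its underside.
- mug: Blue camping mug, 82 mm wide and 82 mm high, loose on the table; bystander. Origin: centre of its underside.
- spool: Wooden spool, 60 mm wide and 50 mm high, standing loose on the table; bystander. Origin: centre of its underside.

How it is judged:
By the outcome, as a careful person would: the job done as asked, in the order asked, and still so for the second after the job is handed in, with the robot touching nothing.
It also fails if it takes over 34 s, if anything falls off the work surface, if the arm or the gripper's body presses on something with over 40 N, if the wrist force passes 120 N, or if a joint passes its speed limit or range.

ROBOT

A 6-joint arm with a two-finger parallel gripper is mounted at the origin on the work surface. World frame = base frame: x ahead of the robot, y to its left, z up, the work surface at z = 0. Lengths are in mm, angles in rad, forces in N, time in s.
With the tool pointing down it reaches from about 300 to 775 mm from the base axis. Payload 14.6 kg.
Tool frame: the origin (TCP) lies on the front face of the gripper's body, between the roots of the fingers; the fingertips stand 97 mm ahead of it and the grasp point (between the pads) lies 78 mm ahead of it; z points along the fingers, y is the line along which they close (so a half turn about z gives the same grasp; the last joint's range is limited). The gripper opens to 94 mm and grips with 3 to 60 N. Pads are 16 mm wide; open, the fingers measure 119 mm over their backs; the gripper's body (75 mm by 177 mm) begins 78 mm behind the grasp point.
Start: joints at [-1.285, 0.3, 1.521, -0, 1.321, -0.067], TCP at [190.032, -516.118, 302.646] pointing down, gripper open.
Joint ranges: [-3.03, 3.03], [-0.79, 2.21], [0.23, 2.52], [-1.04, 4.18], [0, 3.07], [-2.55, 2.55]. Speed limits (rad/s): [2.22, 2.22, 2.57, 3.14, 3.14, 3.14].

INTERFACE

Orientations are given as [roll, pitch, yaw] about the fixed x, y, z axes, in that order (R = Rz(yaw) Ry(pitch) Rx(roll)).
In Python, from cell import * gives the robot as it stands.
- The arm moves only by the tool carry_out, never from a script. Its arguments are lists of equal length, an entry for each row: "slide": the shift along the world's x, y, z scaled (see below), a list of three; "dr": the turn, a rotation vector about the world's x, y, z scaled (see below), a list of three; "gripper": the opening in per cent of the stroke, from 0 (shut) to 100 (fully open). A call has 1 to 10 rows; each row is the pose to reach, as a shift and turn from the pose commanded when the call began, turning the shorter way round; what a row does not reach only later rows make up. The controller multiplies each number of a shift by 0.25 m and each number of a turn by 360 degrees. A row lasts 1/12 s, in which the tool goes at most 41.7 mm and 7.16 degrees, less where a joint would pass 70% of its speed; a pose out of reach is approached as far as the arm can. A call with a number of a shift or a turn outside -1 to 1 is refused whole. A call with a gripper value outside its range is refused whole. The fingers move at their own pace and stop on an object; "newtons" is the grip in N (left out, the last holds). Time passes only in rows, so rows that repeat a pose let the fingers close. It gives the time, the measured TCP pose, the force, the opening and the grip force at its end, in the units of the state.
- read_state(): the state, without advancing time (a new reading comes with each control period).
- camera(name): name is "scene" or "top"; returns the picture (384x512x3 uint8, red, green, blue); there is no depth.
- camera_model(name): a dict with "vfov" (degrees; the focal length in pixels is half the picture's height over the tangent of half this angle, whatever the lens; pixels are square), "cx", "cy" (the principal point, pixels), "R" (3x3) and "t" (3): a world point X has camera coordinates R X + t. Camera axes: x right, y down, z forward; pixel columns grow to the right and rows downward; lengths in mm; the calibration is good to about 2 mm. A picture is of the moment at which its call begins. camera_model takes no time and is no camera call.
- sign_off(): hands the job in; it is judged then, once.
The state is a dict: "clock": time; "joints": joint angles; "qd": joint speeds; "effort": joint torques, N m; "eef_pos": TCP position; "eef_rot": TCP orientation; "wrist_force": force on the tool from outside, world axes, zero at the start; "moment": the same for the moment, N m; "finger_gap": finger opening in mm; "finger_force": force on a finger pad.
Only numpy, scipy, OpenCV 4.12 (cv2) and the standard library are available. Lean on these libraries where they do the work, as an engineer would, in place of code of your own. Each camera call takes 0.05 s, during which the arm holds its last target. There are 200 camera calls.

## Working session

There is one attempt and no reset: what is moved stays moved. The work goes in short steps, Python scripts to look and compute and a tool call to move; the robot and the scene stay as the last step left them, time stands still between calls to the robot, and variables do not carry over. Pictures are saved under pics/ and viewed, at most 10 in all, crops included, and the job is handed in when it is done.

Besides the shell and the picture viewer there is one more tool, called after "Call:" as name(argument=value, ...) on one line, values as JSON. carry_out: Moves the arm, as the interface text tells. Its arguments: {"type":"object","properties":{"slide":{"type":"array","items":{"type":"array","items":{"type":"number","minimum":-1,"maximum":1}}},"dr":{"type":"array","items":{"type":"array","items":{"type":"number","minimum":-1,"maximum":1}}},"gripper":{"type":"array","items":{"type":"number"}},"newtons":{"type":"number"}},"required":["slide","dr","gripper"]}

```bash
mkdir -p pics
python3 - <<'E'
from cell import *
import cv2
for n in("scene","top"):
    cv2.imwrite(f"pics/{n}0.png",camera(n)[:,:,::-1]); m=camera_model(n); print(n,m)
print(read_state())
E
```

```text
scene {'vfov': 57.4100477322904, 'cx': 254.9500447219662, 'cy': 191.01345398486524, 'R': array([[ 0.57279651,  0.81955319,  0.01538608],
       [ 0.5881225 , -0.39782678, -0.70416317],
       [-0.57097818,  0.41239111, -0.70987146]]), 't': array([-354.31777631, -234.90907555, 1313.51451039])}
top {'vfov': 44.031133533148896, 'cx': 255.91205189908015, 'cy': 193.73793768575314, 'R': array([[-1.09857106e-02, -9.99939640e-01, -1.71980761e-04],
       [-9.86056419e-01,  1.08617446e-02, -1.66056497e-01],
       [ 1.66048342e-01, -1.65466589e-03, -9.86116225e-01]]), 't': array([  94.35080896,  539.76620115, 1748.86675919])}
{'clock': 0.1, 'joints': array([-1.28462528e+00,  3.00378582e-01,  1.52151931e+00,  5.63746218e-06,
        1.32067904e+00, -6.66449214e-02]), 'qd': array([ 0.00042015, -0.00015247, -0.0007794 ,  0.00226154, -0.0006442 ,
        0.00120418]), 'effort': array([ 5.58056240e-05, -5.32649302e+01, -3.53286803e+01,  7.09277205e-02,
        2.35201127e-02, -6.14420105e-05]), 'eef_pos': array([ 189.98482588, -516.0017661 ,  302.16315587]), 'eef_rot': array([-3.14061093e+00, -7.09970043e-05,  3.52814532e-01]), 'wrist_force': array([0.33466733, 0.3454437 , 0.29301258]), 'moment': array([-0.03276753, -0.03484433,  0.02071497]), 'finger_force': 0.0, 'finger_gap': 94.18027692389897}
```

View pics/top0.png

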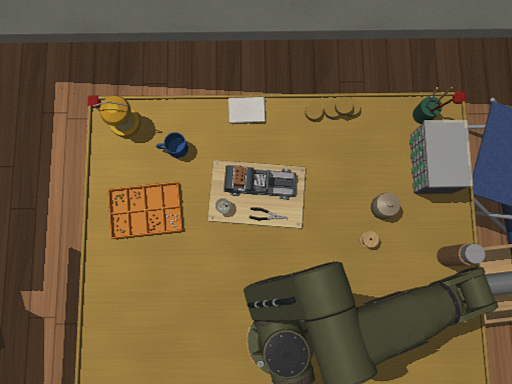

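View pics/scene0.png

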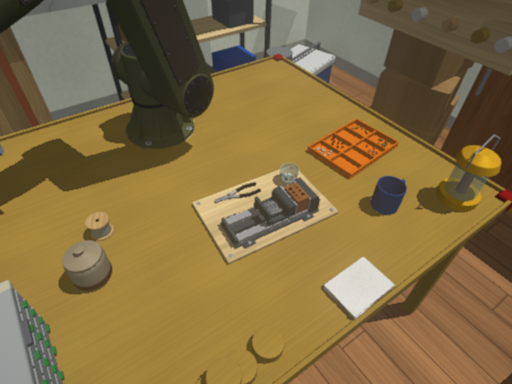

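```bash
cat > h.py <<'E'
import numpy as np, cv2
from cell import *
def cam(n):
    m=camera_model(n); f=192/np.tan(np.radians(m["vfov"]/2)); return m,f
def proj(n,X):
    m,f=cam(n); c=np.atleast_2d(X)@np.array(m["R"]).T+m["t"]
    return np.c_[m["cx"]+f*c[:,0]/c[:,2], m["cy"]+f*c[:,1]/c[:,2]]
def ray(n,uv,z):
    m,f=cam(n); R=np.array(m["R"]); o=-R.T@m["t"]
    out=[]
    for u,v in np.atleast_2d(uv):
        d=R.T@np.array([(u-m["cx"])/f,(v-m["cy"])/f,1]); out.append(o+d*(z-o[2])/d[2])
    return np.array(out)
E
python3 - <<'E'
from h import *
t=cv2.imread("pics/top0.png"); s=cv2.imread("pics/scene0.png")
a=cv2.resize(t[155:235,200:315],None,fx=6,fy=6,interpolation=cv2.INTER_CUBIC)
b=cv2.resize(s[160:265,185:345],None,fx=5,fy=5,interpolation=cv2.INTER_CUBIC)
cv2.imwrite("pics/tc.png",a);cv2.imwrite("pics/sc.png",b)
for im,p in((t,[(212,195),(290,200),(257,232)]),(s,[(205,215),(325,208),(250,150)])):
    for u,v in p: print(u,v,cv2.cvtColor(im,cv2.COLOR_BGR2HSV)[v,u])
E
```

```text
212 195 [ 18  92 191]
290 200 [ 19  93 179]
257 232 [ 20 149 149]
205 215 [ 20  96 220]
325 208 [ 20  97 206]
250 150 [ 21 156 168]
```

View pics/tc.png

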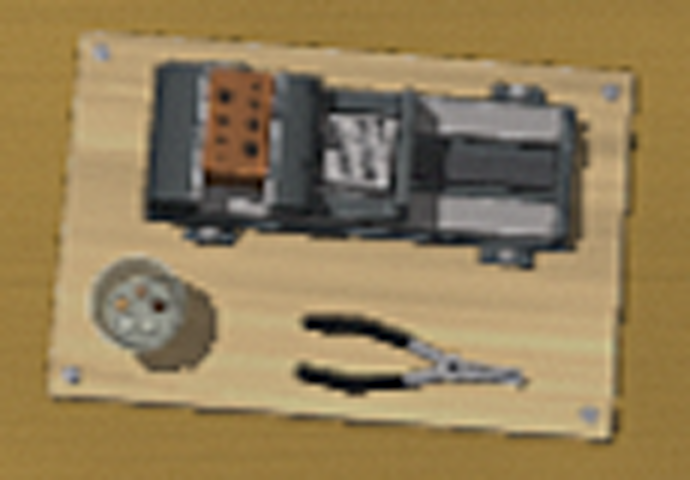

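View pics/sc.png

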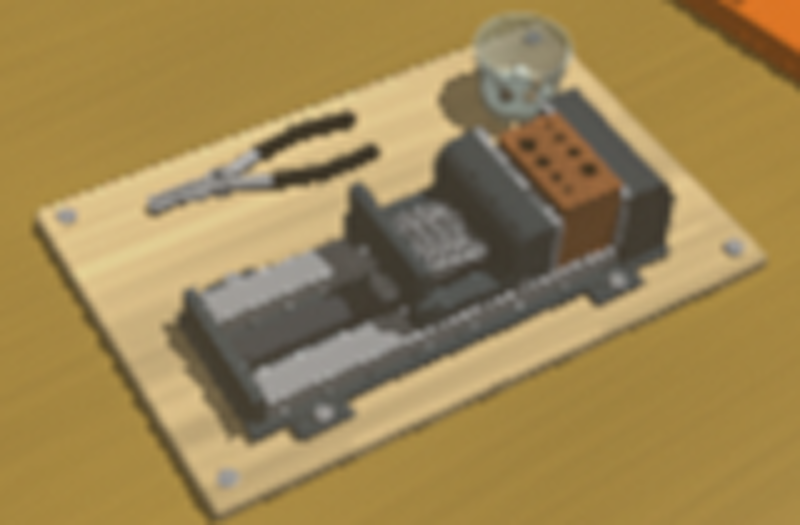

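The top crop shows the board (corners about (82,33), (633,72), (612,437) and (50,398)). The block is on the left, so the vise opens to image right (world -y). The pad is at about (361,150) in the top crop and (435,237) in the scene crop. The thumb rest is just right of the pad in the top view.

Run:
```python
from h import *
R={}
for n,seed in(("top",(212,195)),("scene",(205,215))):
    im=cv2.imread(f"pics/{n}0.png"); h=cv2.cvtColor(im,cv2.COLOR_BGR2HSV)
    # subpixel: upscale
    S=4; h=cv2.cvtColor(cv2.resize(im,None,fx=S,fy=S,interpolation=cv2.INTER_LINEAR),cv2.COLOR_BGR2HSV)
    m=((h[...,0]>12)&(h[...,0]<26)&(h[...,1]<122)&(h[...,2]>120)).astype(np.uint8)
    _,lab=cv2.connectedComponents(m); m=(lab==lab[seed[1]*S+2,seed[0]*S+2]).astype(np.uint8)
    c=max(cv2.findContours(m,0,1)[0],key=cv2.contourArea)[:,0,:]
    c=cv2.convexHull(c)[:,0,:]
    uv=(c+.5)/S-.5
    P=ray(n,uv,12)[:,:2].astype(np.float32)
    r=cv2.minAreaRect(P); print(n,r); b=cv2.boxPoints(r); print(b)
for n,uv in(("top",(200+361/6,155+150/6)),("scene",(185+435/5,160+237/5))):
    print(n,ray(n,[uv],57))
```

```text
top ((547.851318359375, 85.01448059082031), (363.2506408691406, 242.83013916015625), 84.82768249511719)
[[ 410.55685  -84.92554]
 [ 652.3982  -106.81702]
 [ 685.14575  254.9545 ]
 [ 443.30444  276.84598]]
scene ((540.7390747070312, 88.15545654296875), (371.0833435058594, 262.00567626953125), 84.97038269042969)
[[ 393.9741    -85.18669 ]
 [ 654.97095  -108.156906]
 [ 687.504     261.49762 ]
 [ 426.5072    284.46783 ]]
top [[591.13074182  71.80670965  57.        ]]
scene [[593.92012969  73.37162946  57.        ]]
```

Call:
carry_out(slide=[[0.8,1,0],[0.8,1,0],[0.8,1,0],[0.8,1,0],[0.8,1,0],[0.8,1,0],[0.8,1,0],[0.8,1,0],[0.8,1,0],[0.8,1,0]], dr=[[0,0,0.1794],[0,0,0.1794],[0,0,0.1794],[0,0,0.1794],[0,0,0.1794],[0,0,0.1794],[0,0,0.1794],[0,0,0.1794],[0,0,0.1794],[0,0,0.1794]], gripper=[0,0,0,0,0,0,0,0,0,0], newtons=20)

```text
clock: 0.93
eef_pos: [390.7, -264.9, 302.5]
eef_rot: [-3.141, -0.0, 1.489]
wrist_force: [-0.2, -0.1, -0.1]
finger_gap: 30.6
finger_force: 0.0
```

Call:
carry_out(slide=[[0.5,0.8,0],[0.5,0.8,0],[0.5,0.8,0],[0.5,0.8,0],[0.5,0.8,0],[0.5,0.8,0],[0.5,0.8,0]], dr=[[0,0,0],[0,0,0],[0,0,0],[0,0,0],[0,0,0],[0,0,0],[0,0,0]], gripper=[0,0,0,0,0,0,0])

```text
clock: 1.52
eef_pos: [516.5, -63.3, 302.2]
eef_rot: [-3.141, -0.001, 1.478]
wrist_force: [-0.8, -0.9, -0.1]
finger_gap: -0.1
finger_force: 0.0
```

Call:
carry_out(slide=[[0.304,0.517,0],[0.304,0.517,0],[0.304,0.517,0],[0.304,0.517,0],[0.304,0.517,-0.2],[0.304,0.517,-0.4],[0.304,0.517,-0.4],[0.304,0.517,-0.4],[0.304,0.517,-0.4]], dr=[[0,0,0],[0,0,0],[0,0,0],[0,0,0],[0,0,0],[0,0,0],[0,0,0],[0,0,0],[0,0,0]], gripper=[0,0,0,0,0,0,0,0,0])

```text
clock: 2.27
eef_pos: [591.1, 61.9, 202.7]
eef_rot: [-3.141, 0.0, 1.476]
wrist_force: [0.2, 0.6, 0.2]
finger_gap: 0.2
finger_force: 0.0
```

Run:
```python
from h import *
s=read_state(); print(s["clock"],s["eef_pos"],s["eef_rot"],s["finger_gap"],s["wrist_force"])
p=s["eef_pos"]; tip=p-[0,0,97]; print(proj("scene",tip),proj("top",tip))
c=camera("scene")[120:265,185:345,::-1]
t=camera("top")[120:235,190:345,::-1]
a=cv2.resize(c,None,fx=5,fy=5,interpolation=2)[:590]; cv2.imwrite("pics/s1.png",cv2.resize(c,(640,580),interpolation=2))
```

```text
2.2667 [591.10484727  61.93934211 202.69280057] [-3.14052411e+00  2.55613807e-04  1.47626933e+00] 0.19936961714404586 [0.15709983 0.57327576 0.15812735]
[[268.82088935 196.18539112]] [[262.97014125 177.39613237]]
```

View pics/s1.png

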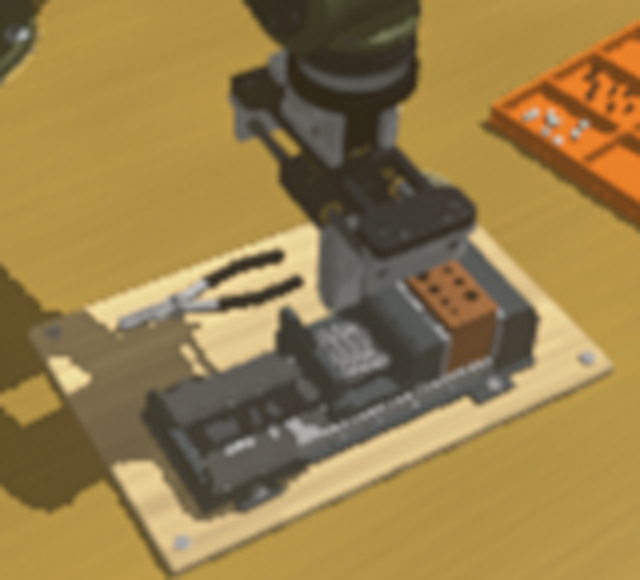

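The picture shows the closed fingers with their tip at about crop (342,307), against the projected (335,305). They are over the pocket line, clear of the block, and the calibration holds. Next: descend to just above the pad.

Call:
carry_out(slide=[[0,0,-0.08],[0,0,-0.13],[0,0,-0.16],[0,0,-0.16],[0,0,-0.16]], dr=[[0,0,0],[0,0,0],[0,0,0],[0,0,0],[0,0,0]], gripper=[0,0,0,0,0])

```text
clock: 2.78
eef_pos: [591.2, 63.1, 163.1]
eef_rot: [3.141, -0.0, 1.48]
wrist_force: [-0.2, 1.1, 0.0]
finger_gap: 0.3
finger_force: 0.0
```

Call:
carry_out(slide=[[0,0,-0.01],[0,0,-0.02],[0,0,-0.03],[0,0,-0.03],[0,0,-0.03]], dr=[[0,0,0],[0,0,0],[0,0,0],[0,0,0],[0,0,0]], gripper=[0,0,0,0,0])

```text
clock: 3.2
eef_pos: [591.2, 63.2, 155.4]
eef_rot: [3.141, -0.0, 1.48]
wrist_force: [1.2, 1.0, 0.9]
finger_gap: 0.4
finger_force: 0.8
```

Call:
carry_out(slide=[[0,0,-0.01],[0,0,-0.02],[0,0,-0.026],[0,0,-0.026]], dr=[[0,0,0],[0,0,0],[0,0,0],[0,0,0]], gripper=[0,0,0,0])

```text
clock: 3.53
eef_pos: [591.1, 62.9, 148.5]
eef_rot: [3.141, 0.0, 1.48]
wrist_force: [0.5, -3.4, 5.3]
finger_gap: 0.6
finger_force: 2.5
```

Call:
carry_out(slide=[[0,0,-0.01],[0,0,-0.018],[0,0,-0.022],[0,0,-0.022]], dr=[[0,0,0],[0,0,0],[0,0,0],[0,0,0]], gripper=[0,0,0,0])

```text
clock: 3.87
eef_pos: [591.3, 62.3, 143.5]
eef_rot: [3.141, 0.001, 1.48]
wrist_force: [-1.0, -7.5, 8.8]
finger_gap: 0.6
finger_force: 4.8
```

Call:
carry_out(slide=[[-0.001,-0.012,0],[-0.002,-0.024,0],[-0.003,-0.036,0],[-0.004,-0.048,0],[-0.004,-0.048,0]], dr=[[0,0,0],[0,0,0],[0,0,0],[0,0,0],[0,0,0]], gripper=[0,0,0,0,0])

```text
clock: 4.28
eef_pos: [590.0, 50.7, 143.2]
eef_rot: [3.141, -0.0, 1.48]
wrist_force: [-0.3, -0.3, 6.2]
finger_gap: 0.7
finger_force: 3.4
```

Call:
carry_out(slide=[[-0.0025,-0.025,0],[-0.005,-0.05,0],[-0.0075,-0.075,0],[-0.01,-0.1,0],[-0.012,-0.125,0],[-0.0135,-0.15,0],[-0.0135,-0.15,0]], dr=[[0,0,0],[0,0,0],[0,0,0],[0,0,0],[0,0,0],[0,0,0],[0,0,0]], gripper=[0,0,0,0,0,0,0])

```text
clock: 4.87
eef_pos: [586.5, 12.0, 143.2]
eef_rot: [-3.141, 0.001, 1.479]
wrist_force: [0.7, -3.6, 6.0]
finger_gap: 0.6
finger_force: 2.9
```

Run:
```python
from h import *
c=camera("scene")[120:265,185:345,::-1]
cv2.imwrite("pics/s2.png",cv2.resize(c,(640,580),interpolation=2))
```

```text
(no output)
```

View pics/s2.png

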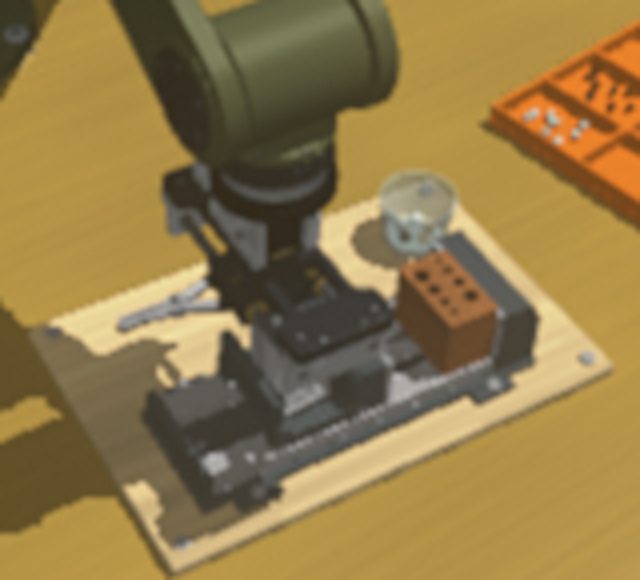

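The jaw has slid back (thumb rest at about (235,360)) and the block stands alone at (447,310). I keep going.

Call:
carry_out(slide=[[-0.0025,-0.025,0],[-0.005,-0.05,0],[-0.007,-0.075,0],[-0.009,-0.1,0],[-0.011,-0.125,0],[-0.0135,-0.15,0],[-0.0135,-0.15,0]], dr=[[0,0,0],[0,0,0],[0,0,0],[0,0,0],[0,0,0],[0,0,0],[0,0,0]], gripper=[0,0,0,0,0,0,0])

```text
clock: 5.5
eef_pos: [583.0, -25.5, 143.2]
eef_rot: [-3.141, 0.001, 1.479]
wrist_force: [0.5, -2.5, 5.6]
finger_gap: 0.2
finger_force: 3.0
```

Call:
carry_out(slide=[[-0.001,-0.012,0],[-0.002,-0.024,0],[-0.003,-0.032,0],[-0.003,-0.032,0],[-0.003,-0.032,0]], dr=[[0,0,0],[0,0,0],[0,0,0],[0,0,0],[0,0,0]], gripper=[0,0,0,0,0])

```text
clock: 5.92
eef_pos: [582.4, -32.0, 143.2]
eef_rot: [-3.141, -0.001, 1.48]
wrist_force: [1.1, 6.0, 6.7]
finger_gap: 0.5
finger_force: 7.1
```

Call:
carry_out(slide=[[-0.001,-0.006,0],[-0.001,-0.012,0],[-0.001,-0.012,0],[-0.001,-0.012,0]], dr=[[0,0,0],[0,0,0],[0,0,0],[0,0,0]], gripper=[0,0,0,0])

```text
clock: 6.25
eef_pos: [582.3, -32.5, 143.2]
eef_rot: [-3.141, -0.004, 1.481]
wrist_force: [4.2, 26.0, 5.0]
finger_gap: 0.3
finger_force: 18.3
```

The force rises sharply at y ≈ -32.5 (predicted -33.5), so the jaw is on the end stop. I ease the push, then lift straight up.

Call:
carry_out(slide=[[0.001,0.01,0],[0.001,0.01,0],[0.001,0.01,0.03],[0.001,0.01,0.06],[0.001,0.01,0.12],[0.001,0.01,0.24],[0.001,0.01,0.4],[0.001,0.01,0.6],[0.001,0.01,0.6],[0.001,0.01,0.6]], dr=[[0,0,0],[0,0,0],[0,0,0],[0,0,0],[0,0,0],[0,0,0],[0,0,0],[0,0,0],[0,0,0],[0,0,0]], gripper=[0,0,0,0,0,0,0,0,0,0])

```text
clock: 7.08
eef_pos: [582.7, -33.1, 295.7]
eef_rot: [3.138, 0.001, 1.48]
wrist_force: [0.0, -0.8, -1.2]
finger_gap: 0.3
finger_force: 0.0
```

Call:
carry_out(slide=[[-0.4,-0.8,0.1],[-0.4,-0.8,0.1],[-0.4,-0.8,0.1],[-0.4,-0.8,0.1],[-0.4,-0.8,0.1],[-0.4,-0.8,0.1],[-0.4,-0.8,0.1],[-0.4,-0.8,0.1]], dr=[[0,0,0],[0,0,0],[0,0,0],[0,0,0],[0,0,0],[0,0,0],[0,0,0],[0,0,0]], gripper=[0,0,0,0,0,0,0,0])

```text
clock: 7.75
eef_pos: [481.8, -233.0, 316.2]
eef_rot: [-3.139, -0.001, 1.478]
wrist_force: [0.7, 0.3, -0.6]
finger_gap: 0.2
finger_force: 0.0
```

Run:
```python
from h import *
c=camera("scene")[150:265,185:345,::-1]; t=camera("top")[155:235,200:315,::-1]
a=cv2.resize(c,(640,460),interpolation=2)
cv2.imwrite("pics/s3.png",a)
cv2.imwrite("pics/t3.png",cv2.resize(t,None,fx=6,fy=6,interpolation=2))
```

```text
(no output)
```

View pics/s3.png

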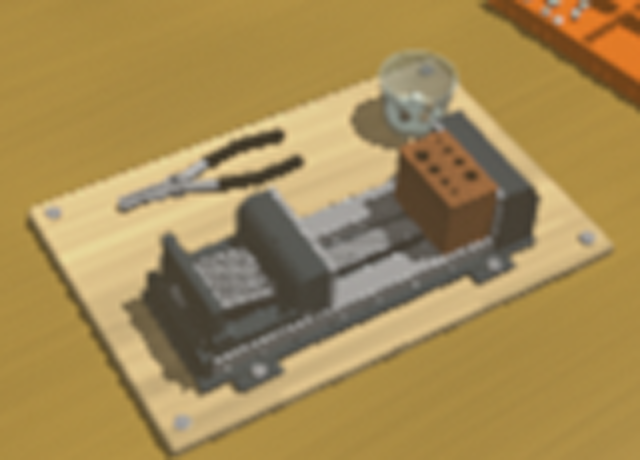

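View pics/t3.png

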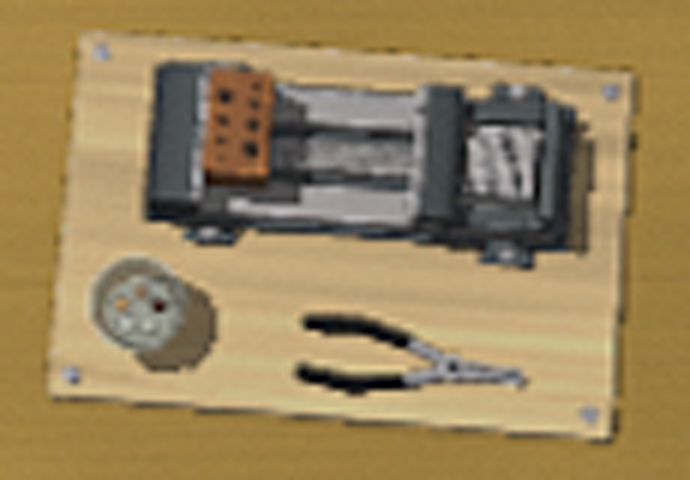

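The pad has moved from about (361,150) to (502,160) in the top crop, which is 141 px or about 90 mm, so the jaw is fully open. The block, dish and pliers are unmoved and the fingers are clear.

```bash
python3 -c "
from cell import *
print(sign_off())"
```

```text
the job is handed in; nothing more can be done
None
```

The job is handed in: the jaw is fully open against its end stop (about 90 mm of travel), and the gauge block, dish and pliers look unmoved. The fingers are well clear of the lever; I didn't separately measure that it sprang back up.

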